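# Spread the ring clip over the axle stub

### The job

First press the sprung lever on the bench stand down until its catch holds it down by itself, which draws the collar off the stub's groove. Then squeeze the loose ring clip's two tabs fully together so that its ring spreads, slide the spread ring straight down over the axle stub until it is level with the groove, and finish there still holding the clip squeezed open with the ring flat: do not let go of it. Leave the other things on the bench alone.

Things in the scene. Friction and masses are not known exactly. Their poses are not given: they have to be found in the camera images.
- stand: Fixed bench stand: dark steel base plate 165 x 124 x 12 mm with an upright axle stub 22 mm in diameter. Origin on the bench under the stub's axis, z up; its -x points from the stub to the lever's free end, roughly towards the robot (turned up to 0.4 rad). The lever is pivoted 55 mm behind the stub (+x). A spring catch, 72 mm high, stands 30 mm in front (-x) and 62 mm to the -y side
- groove (a point): point on the stub's axis at mid-height of the groove, 87 mm above the bench. The groove is a 10 mm tall neck 18 mm in diameter, hidden by the collar until the lever is down; with the lever held down the collar's top is 10 to 12 mm below this point and all else but the stub is lower than 78 mm
- stub_top (a point): centre of the chamfered top of the stub, 110 mm above the bench; nothing of the stand is higher
- lever_pad (a point): centre of the top face of the round press pad (28 mm diameter) on the lever's free end; it moves with the lever: about 103 mm high at the start, 46 mm below that when caught, 53 mm below it at the end stop
- lever (a joint): lever angle, rad: 0 raised (its spring pushes it up), 0.41 end stop; pushed past about 0.37 the catch snaps over its side pin, and after letting go the lever stays at about 0.35. Pressing the pad takes about 3 N at the start and 10 N before the catch snaps
- clip: Loose steel spring ring clip, 80 g, lying flat. Origin under the ring's centre, z up; squeeze tabs at -x, the ring's gap at +x. Two half-ring jaws, 7 mm thick, turn on a pin 25 mm behind (-x) the ring's centre. Free, the opening is about 21 mm wide and does not pass the stub; fully squeezed it is a 32 mm circle about the origin's z axis, 42 mm over all
- clip_centre (a point): centre of the clip's ring, half-way up its 7 mm thickness; bring this point to groove, spread
- clip_tabs (a point): where to squeeze from above: midway between two upright tab plates, 48 mm behind the ring's centre (clip's -x), 30 mm above its underside. Tabs: 36 to 60 mm behind the centre, 46 mm tall. Free they splay: 19 mm over the outer faces near the pin, 29 mm at the rear. Squeezed along the clip's y (about 7 N) they stop parallel, 14 mm over; the ring may creep 2 mm away from the fingers meanwhile
- clip_a (a joint): turn of the one jaw, rad: 0 free (closed), 0.22 fully spread (stop)
- clip_b (a joint): turn of the other jaw, the same as clip_a (they are geared together)
- beaker: bystander: cloudy plastic beaker 66 x 66 x 82 mm, origin under its centre
- vial1: bystander: small capped vial 23 x 23 x 52 mm, origin under its centre
- tape_roll: bystander: roll of tape lying flat, 96 mm across, 25 mm high, origin under its centre
- marker_black: bystander: black marker pen lying, 148 mm long, 17 mm high
- tweezers: bystander: steel tweezers lying flat, 128 mm long, 9 mm high

How it is judged:
By the outcome, as a careful person would: the job done as asked, in the order asked, and still so for the second after the job is handed in, while the arm keeps its last pose, push and grip.
It also fails if it takes over 48 s, if anything falls off the work surface, if the arm or the gripper's body presses on something with over 40 N, if the wrist force passes 120 N, or if a joint passes its speed limit or range.

### The arm

A 6-joint arm with a two-finger parallel gripper is mounted at the origin on a cart in front of the work surface, level with it; the furniture and walls round the work are solid. World frame = base frame: x ahead of the robot, y to its left, z up, the work surface at z = 0. Lengths are in m, angles in rad, forces in N, time in s.
With the tool pointing down it reaches from about 0.25 to 0.775 m from the base axis. Payload 4 kg.
Tool frame: the origin (TCP) lies at the centre of the arm's flange, where the gripper is bolted on; the fingertips stand 199 mm ahead of it and the grasp point (between the pads) lies 180 mm ahead of it (robot.tcp_to_tips is the distance from the TCP to the fingertips, in m); z points along the fingers, y is the line along which they close (so a half turn about z gives the same grasp; the last joint's range is limited). The gripper opens to 94 mm and grips with 3 to 60 N. Pads are 16 mm wide; open, the fingers measure 119 mm over their backs; the gripper's body (75 mm by 177 mm) begins 78 mm behind the grasp point.
Start: joints at [1.246, 0.087, 1.371, -0, 1.684, -0.103], TCP at [0.121, 0.537, 0.405] pointing down, gripper open.
Joint ranges: [-3.1, 3.1], [-0.76, 2.03], [0.27, 2.55], [-1.08, 4.22], [0.17, 2.65], [-2.57, 2.57]. Speed limits (rad/s): [2.79, 2.79, 3.14, 3.14, 3.14, 3.14].

### API

Orientations are given as [roll, pitch, yaw] about the fixed x, y, z axes, in that order (R = Rz(yaw) Ry(pitch) Rx(roll)).
In Python, from bench import telemetry, snapshot, ticket, robot gives the robot as it stands.
- The arm moves only by the tool apply_moves, never from a script. Its argument "moves" is a list that holds one entry, the list of rows, each a list of 5 numbers: the shift along the tool's x, y, z in units of 50 mm (1.0 is 50 mm), then the turn about the tool's z in units of 10 degrees (1.0 is 10 degrees), then the closure, from 0 (fully open) to 1 (shut). A call has 1 to 10 rows; each row is the pose to reach, as a shift and turn from the pose commanded when the call began, along the tool's axes at that moment; what a row does not reach only later rows make up. A row lasts 1/8 s, in which the tool goes at most 62.5 mm and 10.7 degrees, less where a joint would pass 70% of its speed; a pose out of reach is approached as far as the arm can. A call with a gripper value outside its range is refused whole. The fingers move at their own pace and stop on an object; the grip force is fixed at half the most. Time passes only in rows, so rows that repeat a pose let the fingers close. It gives the time, the measured TCP pose, the force, the opening and the grip force at its end, in the units of the state.
- telemetry.get_obs(): the state, without advancing time (a new reading comes with each control period).
- snapshot(name): name is "scene" or "top"; returns a dict with "image" (420x560x3 uint8, red, green, blue), "fovy" (degrees; the focal length in pixels is half the picture's height over the tangent of half this angle, whatever the lens; pixels are square), "cx", "cy" (the principal point, pixels), "R" (3x3) and "t" (3): a world point X has camera coordinates R X + t. Camera axes: x right, y down, z forward; pixel columns grow to the right and rows downward; lengths in m; the calibration is good to about 2 mm. A picture is of the moment at which its call begins. There is no depth.
- ticket.close_job(): hands the job in; it is judged then, once.
The state is a dict: "time": time; "joint_positions": joint angles; "qvel": joint speeds; "joint_torque": joint torques, N m; "tool_pos": TCP position; "ee_rot": TCP orientation; "wrist_force": force on the tool from outside, world axes, zero at the start; "wrist_torque": the same for the moment, N m; "width": finger opening in m; "finger_force": force on a finger pad.
Only numpy, scipy, OpenCV 4.12 (cv2) and the standard library are available. Lean on these libraries where they do the work, as an engineer would, in place of code of your own. Each camera call takes 0.05 s, during which the arm holds its last target. There are 200 camera calls.

## Working session

There is one attempt and no reset: what is moved stays moved. The work goes in short steps, Python scripts to look and compute and a tool call to move; the robot and the scene stay as the last step left them, time stands still between calls to the robot, and variables do not carry over. Pictures are saved under pics/ and viewed, at most 10 in all, crops included, and the job is handed in when it is done.

Besides the shell and the picture viewer there is one more tool, called after "Request:" as a command line: name --argument value ..., lists and objects as JSON in quotes. apply_moves: Moves the arm, as the interface text tells. Its arguments: {"type":"object","properties":{"moves":{"type":"array","items":{"type":"array","items":{"type":"array","items":{"type":"number"}}}}},"required":["moves"]}

```bash
mkdir -p pics; python3 - <<'E'
from bench import telemetry, snapshot, robot
import cv2, numpy as np
for n in ("scene","top"):
    s=snapshot(n); cv2.imwrite(f"pics/{n}0.png",cv2.cvtColor(s["image"],cv2.COLOR_RGB2BGR))
    print(n,s["fovy"],s["cx"],s["cy"],np.round(s["R"],4).tolist(),np.round(s["t"],4).tolist(), (-s["R"].T@s["t"]).round(3))
print(telemetry.get_obs())
E
```

```text
scene 57.86597354951352 269.25775832136776 208.76932973989636 [[0.6153, -0.7883, -0.0043], [-0.3539, -0.2713, -0.8951], [0.7044, 0.5523, -0.4459]] [-0.2973, 0.2887, 0.6139] [-0.147 -0.495  0.531]
top 51.8078552558262 283.5487825655705 211.92905101500733 [[-0.0015, -0.9998, 0.0186], [-0.9958, -0.0002, -0.0916], [0.0916, -0.0187, -0.9956]] [-0.0003, 0.4989, 0.9328] [0.411 0.017 0.974]
{'time': 0.1, 'joint_positions': array([ 1.24589292e+00,  8.78790844e-02,  1.37208733e+00,  1.88881153e-05,
        1.68360053e+00, -1.03077357e-01]), 'qvel': array([ 0.0008524 , -0.00281813, -0.0032277 ,  0.00026037,  0.00142434,
       -0.00167482]), 'joint_torque': array([ 2.42180118e-03, -3.41249156e+01, -3.03302836e+01,  7.19700172e-02,
        3.04517196e-02, -8.09681478e-05]), 'tool_pos': array([0.12096374, 0.53643076, 0.40362994]), 'ee_rot': array([-3.13963077e+00, -2.21817780e-04,  2.91976850e+00]), 'wrist_force': array([-0.35165504, -0.02329634, -0.53847064]), 'wrist_torque': array([ 0.00628544, -0.02397561, -0.00577251]), 'finger_force': 0.0, 'width': 0.0942443326632938}
```

View pics/scene0.png

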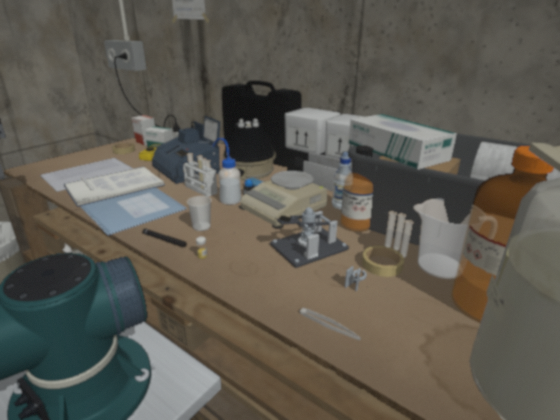

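View pics/top0.png

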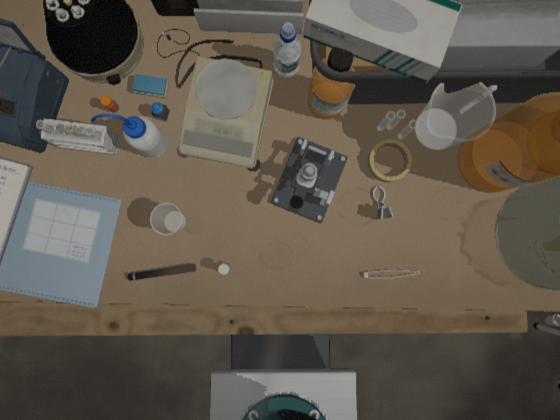

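The top view shows the stand near (310,178) with its stub near (309,172). The black lever pad is near (297,202), and the clip is near (380,203) with its tabs toward the bottom. In the scene view the stand is near (311,240) and the clip near (354,277). Next I'll zoom in on both.

```bash
python3 - <<'E'
import cv2, numpy as np
t=cv2.imread("pics/top0.png"); s=cv2.imread("pics/scene0.png")
a=cv2.resize(t[130:230,265:398],None,fx=6,fy=6,interpolation=cv2.INTER_CUBIC)
b=cv2.resize(s[198:298,265:398],None,fx=6,fy=6,interpolation=cv2.INTER_CUBIC)
for im,x0,y0 in((a,265,130),(b,265,198)):
    for k in range(0,133,10): cv2.putText(im,str(x0+k),(k*6,10),0,.35,(0,255,255),1); cv2.line(im,(k*6,12),(k*6,20),(0,255,255))
    for k in range(0,100,10): cv2.putText(im,str(y0+k),(0,k*6+4),0,.35,(0,255,255),1)
cv2.imwrite("pics/a.png",cv2.convertScaleAbs(a,alpha=1.6)); cv2.imwrite("pics/b.png",cv2.convertScaleAbs(b,alpha=1.6))
E
```

```text
(no output)
```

View pics/a.png

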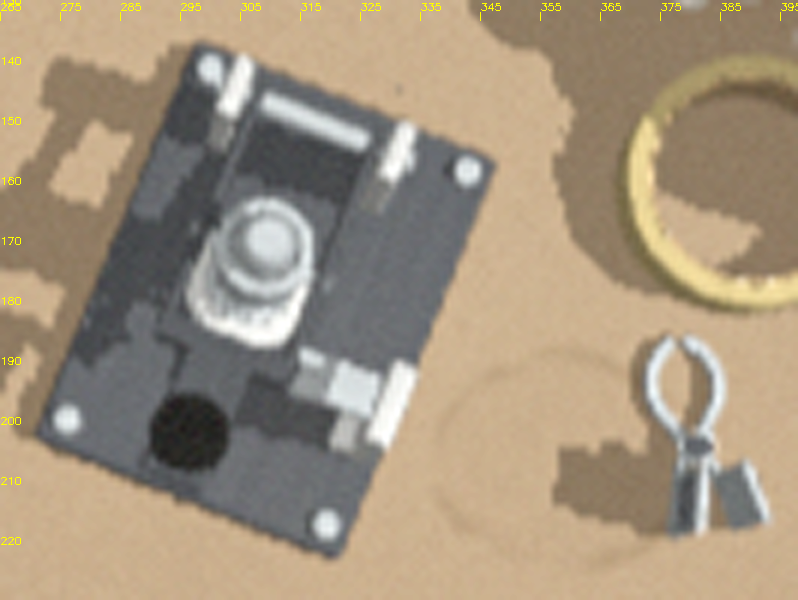

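View pics/b.png

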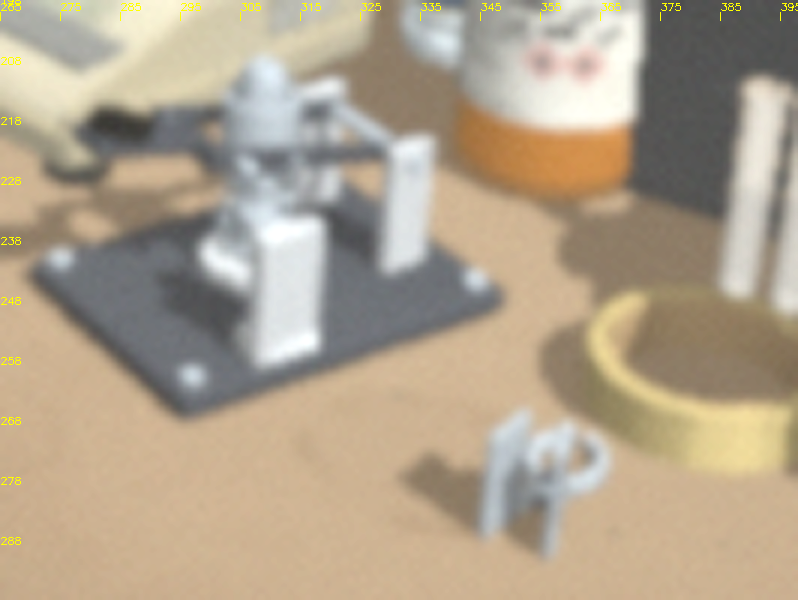

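The crops show the main features in full-image pixels:

| Feature | Top view | Scene view |
|---|---|---|
| Stub top | (309.7,170) | (308.8,209) |
| Pad | (296.5,202) | (285.5,218.5) |
| Clip ring | (379.2,194.5) | – |
| Clip pin | (381,204.5) | – |
| Tab tops midpoint, near pin | (386,208) | – |
| Tab tops midpoint, rear | (387.5,217.5) | – |

Now I'll cast the rays.

```bash
cat > h.py <<'E'
import numpy as np
from bench import telemetry, snapshot, robot
from scipy.spatial.transform import Rotation as Ro
def ray(c,p):
    f=210/np.tan(np.radians(c["fovy"]/2))
    d=c["R"].T@np.array([(p[0]-c["cx"])/f,(p[1]-c["cy"])/f,1.]); return -c["R"].T@c["t"],d
def onz(c,p,z):
    o,d=ray(c,p); return o+d*(z-o[2])/d[2]
def tri(c1,p1,c2,p2):
    o1,d1=ray(c1,p1);o2,d2=ray(c2,p2)
    k=np.linalg.lstsq(np.c_[d1,-d2],o2-o1,rcond=None)[0]
    a,b=o1+k[0]*d1,o2+k[1]*d2; return (a+b)/2,np.linalg.norm(a-b)
def delta(x,y,ztip,yaw,o=None):
    "units to bring tips to x,y,z with tool y axis at angle yaw (mod pi)"
    o=o or telemetry.get_obs(); R=Ro.from_euler("xyz",o["ee_rot"]).as_matrix()
    d=R.T@(np.array([x,y,ztip+.199])-o["tool_pos"])/.05
    yv=R[:,1]; a=np.arctan2(yv[1],yv[0]); t=(yaw-a+np.pi/2)%np.pi-np.pi/2
    return d.round(3),round(-np.degrees(t)/10,3), o["joint_positions"][5].round(3)
E
python3 - <<'E'
from h import *
T=snapshot("top");S=snapshot("scene")
c=lambda x,y,y0=130:((x+.5)/6-.5+265,(y+.5)/6-.5+y0)
print("stubtop",onz(T,c(268,240),.11),tri(T,c(268,240),S,c(263,65,198)))
print("pad",onz(T,c(189,432),.103),tri(T,c(189,432),S,c(122,122,198)))
cor=[onz(T,c(*p),.012) for p in((198,42),(496,160),(338,557),(38,435))]
for q in cor:print(q.round(4))
e=(cor[0]+cor[1]-cor[2]-cor[3])/2;print("len",np.linalg.norm(e),"yaw",np.arctan2(e[1],e[0]))
e2=(cor[0]+cor[3]-cor[1]-cor[2])/2;print("wid",np.linalg.norm(e2),"yaw",np.arctan2(e2[1],e2[0])-np.pi/2)
for n,p,z in(("ring",(685,387),.006),("pin",(697,447),.012),("gap",(682,340),.007),("tabnearL",(707,470),.046),("tabrearL",(700,530),.046),("tabnearR",(748,463),.046),("tabrearR",(768,520),.046)):
    print(n,onz(T,c(*p),z).round(4))
print("scene tabs tops", [onz(S,c(*p,198),.046).round(4) for p in((491,432),(526,412),(551,438),(570,425))])
E
```

```text
stubtop [ 0.57712617 -0.0512374   0.11      ] (array([ 0.57682065, -0.05100503,  0.11096698]), np.float64(0.0003871893375182717))
pad [ 0.51259293 -0.02457454  0.103     ] (array([ 0.51284761, -0.02485422,  0.10265026]), np.float64(0.00067393039250094))
[ 0.6719 -0.033   0.012 ]
[ 0.6268 -0.1455  0.012 ]
[ 0.4764 -0.0843  0.012 ]
[0.522  0.0275 0.012 ]
len 0.16200256233778446 yaw -0.38503172535568286
wid 0.12098138012149875 yaw -0.38460015077261556
ring [ 0.5411 -0.2169  0.006 ]
pin [ 0.5176 -0.2195  0.012 ]
gap [ 0.5589 -0.2159  0.007 ]
tabnearL [ 0.5055 -0.2145  0.046 ]
tabrearL [ 0.4838 -0.2115  0.046 ]
tabnearR [ 0.5081 -0.2295  0.046 ]
tabrearR [ 0.4874 -0.2362  0.046 ]
scene tabs tops [array([ 0.4876, -0.2085,  0.046 ]), array([ 0.5066, -0.2128,  0.046 ]), array([ 0.4975, -0.2273,  0.046 ]), array([ 0.5089, -0.2291,  0.046 ])]
```

```bash
python3 - <<'E'
from h import *
print(delta(.514,-.025,.130,.12+np.pi/2))
E
```

```text
(array([-10.138,  -9.224,   1.51 ]), np.float64(-1.958), np.float64(-0.103))
```

Request:
apply_moves --moves '[[[-0.9,-0.8,0,-0.2,1],[-1.8,-1.6,0,-0.6,1],[-2.7,-2.4,0,-1,1],[-3.6,-3.2,0,-1.4,1],[-4.5,-4,0,-1.8,1],[-5.4,-4.8,0,-1.96,1],[-6.3,-5.6,0,-1.96,1],[-7.2,-6.4,0,-1.96,1],[-8.1,-7.3,0,-1.96,1],[-9,-8.2,0.4,-1.96,1]]]'

```text
time: 1.45
tool_pos: [0.4681, 0.0398, 0.3876]
ee_rot: [-3.141, 0.004, -3.022]
wrist_force: [1.4, 1.0, -0.7]
width: 0.0008
finger_force: 0.0
```

```bash
python3 - <<'E'
from h import *
o=telemetry.get_obs(); print(o["time"],o["tool_pos"],o["ee_rot"],o["width"],o["joint_positions"])
print(delta(.514,-.025,.115,.12+np.pi/2))
E
```

```text
1.45 [0.46811535 0.03982659 0.38764009] [-3.14131153  0.00432052 -3.02182669] 0.0008298273640374285 [-3.60217875e-02 -9.03084077e-02  1.58161847e+00  3.93756853e-04
  1.64597077e+00 -1.72655305e+00]
(array([-0.75 , -1.396,  1.476]), np.float64(-0.001), np.float64(-1.727))
```

Request:
apply_moves --moves '[[[-0.4,-0.75,0.5,0,1],[-0.73,-1.35,1.0,0,1],[-0.73,-1.35,1.4,0,1],[-0.73,-1.35,1.4,0,1]]]'

```text
time: 1.95
tool_pos: [0.5109, -0.0211, 0.3139]
ee_rot: [3.14, -0.005, -3.022]
wrist_force: [0.3, 0.4, 0.1]
width: 0.0006
finger_force: 0.0
```

```bash
python3 - <<'E'
from h import *
import cv2
print(delta(.514,-.025,.052,.12+np.pi/2)); o=telemetry.get_obs(); print(o["tool_pos"],o["wrist_force"])
R=Ro.from_euler("xyz",o["ee_rot"]).as_matrix(); print("stand x in tool",R.T@np.array([np.cos(.385),-np.sin(.385),0]))
E
```

```text
(array([-0.058, -0.086,  1.258]), np.float64(-0.004), np.float64(-1.842))
[ 0.51092087 -0.02111972  0.31391727] [0.33195219 0.41861389 0.14218385]
stand x in tool [-0.87545577 -0.48327187 -0.00504972]
```

Request:
apply_moves --moves '[[[0,0,0.2,0,1],[0,0,0.4,0,1],[-0.03,-0.02,0.6,0,1],[-0.06,-0.03,0.8,0,1],[-0.09,-0.05,1.0,0,1],[-0.1,-0.06,1.15,0,1],[-0.1,-0.06,1.22,0,1],[-0.1,-0.06,1.26,0,1],[-0.1,-0.06,1.26,0,1]]]'

```text
time: 3.08
tool_pos: [0.5166, -0.0227, 0.2539]
ee_rot: [3.141, -0.0, -3.021]
wrist_force: [-4.3, 2.8, 7.1]
width: 0.0008
finger_force: 3.8
```

Request:
apply_moves --moves '[[[0,0,0.06,0,1],[0,0,0.1,0,1],[0,0,0.13,0,1],[0,0,0.13,0,1]]]'

```text
time: 3.58
tool_pos: [0.5167, -0.0226, 0.251]
ee_rot: [3.141, 0.001, -3.021]
wrist_force: [-10.2, 2.3, 21.8]
width: 0.0004
finger_force: 10.9
```

Request:
apply_moves --moves '[[[0,0,-0.3,0,1],[0,0,-0.8,0,1],[0.8,-1.0,-1.6,0,0.3],[0.8,-2.0,-1.8,0,0.3],[0.8,-3.0,-1.8,0,0.3],[0.8,-3.9,-1.8,0,0.3]]]'

```text
time: 4.32
tool_pos: [0.5005, -0.2235, 0.3367]
ee_rot: [-3.14, 0.001, -3.022]
wrist_force: [0.2, 0.9, 0.0]
width: 0.0368
finger_force: 0.0
```

```bash
python3 - <<'E'
from h import *
import cv2
ims=[]
for n,y0 in(("top",130),("scene",198)):
    im=cv2.cvtColor(snapshot(n)["image"],cv2.COLOR_RGB2BGR); cv2.imwrite(f"pics/{n}1.png",im)
    ims.append(cv2.resize(im[y0:y0+100,265:398],None,fx=5,fy=5,interpolation=cv2.INTER_CUBIC)[:,:400 if n=="scene" else 400])
cv2.imwrite("pics/c.png",cv2.convertScaleAbs(np.hstack(ims),alpha=1.6))
o=telemetry.get_obs(); print(o["tool_pos"],o["width"],delta(.4955,-.2222,.06,.12+np.pi/2))
E
```

```text
[ 0.50048306 -0.22536366  0.33579388] 0.04486593933887605 (array([0.091, 0.078, 1.536]), np.float64(-0.026), np.float64(-2.212))
```

View pics/c.png

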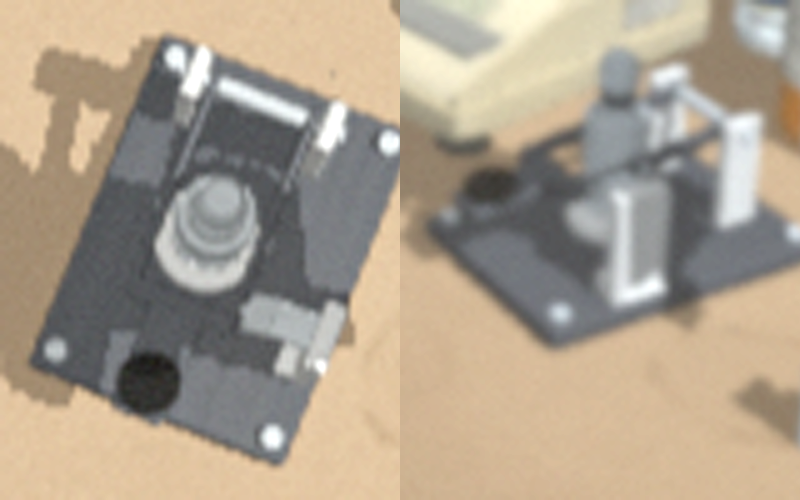

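The picture shows the lever held down: the pad is low at (490,185) in the scene half, and the stub's neck is exposed above the collar. Now for the clip.

Request:
apply_moves --moves '[[[0.09,0.04,0.4,0,0.3],[0.09,0.04,0.8,0,0.3],[0.09,0.04,1.3,0,0.3],[0.09,0.04,1.5,0,0.3],[0.09,0.04,1.5,0,0.3]]]'

```text
time: 5.05
tool_pos: [0.4956, -0.2195, 0.2609]
ee_rot: [3.14, -0.001, -3.021]
wrist_force: [0.5, 0.1, 0.4]
width: 0.0659
finger_force: 0.0
```

```bash
python3 - <<'E'
from h import *
import cv2
S=snapshot("scene");T=snapshot("top")
o=telemetry.get_obs(); print(o["tool_pos"],o["ee_rot"],o["width"],delta(.4955,-.2222,.011,.12+np.pi/2))
ims=[cv2.resize(cv2.cvtColor(s["image"],cv2.COLOR_RGB2BGR)[y:y+80,x:x+80],None,fx=5,fy=5,interpolation=cv2.INTER_CUBIC) for s,x,y in((T,350,165),(S,315,225))]
cv2.imwrite("pics/d.png",cv2.convertScaleAbs(np.hstack(ims),alpha=1.6))
E
```

```text
[ 0.49609283 -0.21996403  0.26256202] [-3.14073419e+00  1.32523451e-03 -3.02089539e+00] 0.06601924338798121 (array([ 0.019, -0.042,  1.051]), np.float64(0.004), np.float64(-2.213))
```

View pics/d.png

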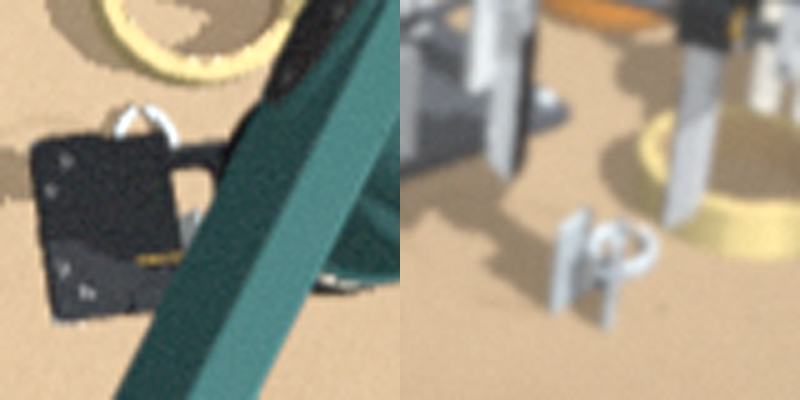

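The fingers straddle the tabs from above and the ring is visible in front of them. I'll descend and squeeze.

Request:
apply_moves --moves '[[[0.02,-0.04,0.5,0,0.5],[0.02,-0.04,0.9,0,0.6],[0.02,-0.04,1.05,0,0.65],[0.02,-0.04,1.05,0,0.75],[0.02,-0.04,1.05,0,0.85],[0.02,-0.04,1.05,0,1],[0.02,-0.04,1.05,0,1],[0.02,-0.04,1.05,0,1],[0.02,-0.04,1.05,0,1]]]'

```text
time: 6.28
tool_pos: [0.4951, -0.2223, 0.2098]
ee_rot: [-3.141, 0.001, -3.021]
wrist_force: [-0.3, 0.4, 1.8]
width: 0.0128
finger_force: 30.0
```

```bash
python3 - <<'E'
from h import *
o=telemetry.get_obs(); print(o["tool_pos"],o["ee_rot"],o["width"],o["finger_force"],o["wrist_force"],o["joint_positions"])
E
```

```text
[ 0.49514553 -0.22230092  0.2098094 ] [-3.14106382e+00  8.79676634e-04 -3.02132912e+00] 0.012840461883024623 29.990004301071167 [-0.27672492  0.37799714  1.75923734] [-5.26491734e-01  1.92034670e-01  1.65258662e+00  1.12276930e-04
  1.29595067e+00 -2.21758178e+00]
```

Request:
apply_moves --moves '[[[0,0,-0.3,0,1],[0,0,-0.9,0,1],[0,0,-1.7,0,1],[0,0,-2.4,0,1],[0,0,-2.7,0,1],[0,0,-2.7,0,1]]]'

```text
time: 7.02
tool_pos: [0.4951, -0.2222, 0.3453]
ee_rot: [-3.14, 0.002, -3.021]
wrist_force: [0.5, 0.6, -0.5]
width: 0.0129
finger_force: 30.0
```

```bash
python3 - <<'E'
from h import *
import cv2
S=snapshot("scene");T=snapshot("top")
o=telemetry.get_obs(); print(o["tool_pos"],o["ee_rot"],o["width"],o["finger_force"])
R=Ro.from_euler("xyz",o["ee_rot"]).as_matrix()
g=o["tool_pos"]+R@[-.048,0,.180+.0265]; print("nominal ring",g)
px=[]
f=lambda c,X:(lambda q:(q[:2]/q[2]*210/np.tan(np.radians(c["fovy"]/2))+[c["cx"],c["cy"]]))(c["R"]@X+c["t"])
ims=[]
for s in(T,S):
    p=f(s,g); x,y=(p-33).astype(int); print(p,x,y)
    ims.append(cv2.resize(cv2.cvtColor(s["image"],cv2.COLOR_RGB2BGR)[y:y+66,x:x+66],None,fx=6,fy=6,interpolation=cv2.INTER_CUBIC))
cv2.imwrite("pics/e.png",cv2.convertScaleAbs(np.hstack(ims),alpha=1.6))
E
```

```text
[ 0.49466521 -0.2220203   0.34261005] [ 3.13984693e+00 -2.19510316e-03 -3.02126285e+00] 0.012932201443652817 29.973501563072205
nominal ring [ 0.54182473 -0.21595494  0.13600549]
[393.98317915 184.95541289] 360 151
[365.08022537 224.52045389] 332 191
```

View pics/e.png

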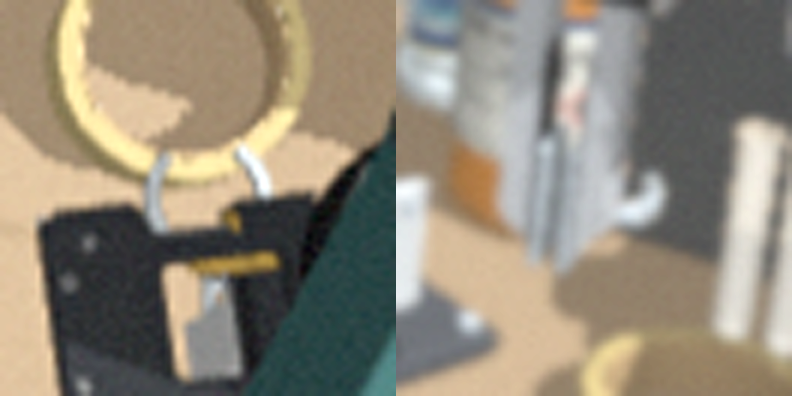

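The clip is held squeezed, with the ring ahead of the fingers. In the top half of the crop its centre is about (207,200), against a nominal (204,204). That is within about 1 mm. Next I'll move above the stub.

```bash
cat >> h.py <<'E'
def avg(n=6):
    P=[];W=[]
    for _ in range(n):
        snapshot("top"); o=telemetry.get_obs(); P.append(o["tool_pos"]); W.append(Ro.from_euler("xyz",o["ee_rot"]).as_rotvec())
    return np.mean(P,0),np.std(P,0),o
E
python3 - <<'E'
from h import *
p,s,o=avg(8); print(p,s)
R=Ro.from_euler("xyz",o["ee_rot"]).as_matrix()
print(R.T@(np.array([.5283,-.0570,p[2]])-p)/.05)
E
```

```text
[ 0.4947783  -0.22210361  0.34272864] [1.20361394e-04 6.47237382e-05 5.94251790e-04]
[-1.06173981e+00  3.19779123e+00  1.29149491e-03]
```

Request:
apply_moves --moves '[[[-0.2,0.5,0,0,1],[-0.4,1.1,0,0,1],[-0.6,1.8,0,0,1],[-0.8,2.5,0,0,1],[-1.0,3.0,0,0,1],[-1.06,3.2,0,0,1],[-1.06,3.2,0,0,1],[-1.06,3.2,0,0,1]]]'

```text
time: 8.52
tool_pos: [0.5283, -0.0578, 0.3442]
ee_rot: [-3.141, -0.0, -3.022]
wrist_force: [-0.2, 0.6, -1.0]
width: 0.0131
finger_force: 30.0
```

```bash
python3 - <<'E'
from h import *
import cv2
p,s,o=avg(8); print(p,s,o["ee_rot"],o["width"],o["finger_force"],o["time"])
R=Ro.from_euler("xyz",o["ee_rot"]).as_matrix()
g=p+R@[-.049,0,.2063]; print("ring",g, R.T@(np.array([.5769,-.0511,g[2]])-g)/.05)
S=snapshot("scene");T=snapshot("top")
f=lambda c,X:(lambda q:(q[:2]/q[2]*210/np.tan(np.radians(c["fovy"]/2))+[c["cx"],c["cy"]]))(c["R"]@X+c["t"])
ims=[]
for s in(T,S):
    q=f(s,g); x,y=(q-33).astype(int); print("ring px",(q-[x,y])*6,"stub px",(f(s,np.array([.5769,-.0511,.11]))-[x,y])*6)
    ims.append(cv2.resize(cv2.cvtColor(s["image"],cv2.COLOR_RGB2BGR)[y:y+66,x:x+66],None,fx=6,fy=6,interpolation=cv2.INTER_CUBIC))
cv2.imwrite("pics/f.png",cv2.convertScaleAbs(np.hstack(ims),alpha=1.8))
E
```

```text
[ 0.52829809 -0.05766004  0.34421351] [2.71439800e-05 2.29781946e-04 1.98098298e-05] [ 3.14154219e+00  4.85585668e-05 -3.02176857e+00] 0.012822479525763531 29.973557889461517 8.925
ring [ 0.57695544 -0.05179117  0.13791589] [-5.51541285e-04  1.38567645e-02  7.26062390e-07]
ring px [201.82750048 203.89407103] stub px [193.09873565 220.15937139]
ring px [199.52667988 201.69776766] stub px [195.16597662 262.5173599 ]
```

View pics/f.png

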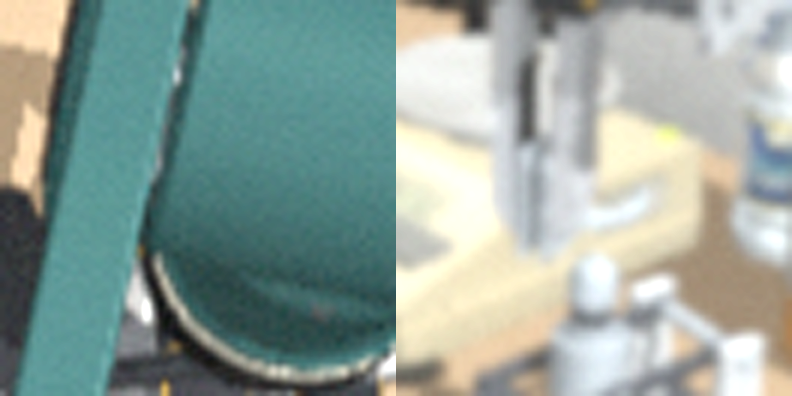

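The scene half shows the ring spanning about (590–655, 180–228) directly above the stub cap at (597,262). This matches the prediction to within 1–2 mm, so I'll descend.

Request:
apply_moves --moves '[[[0,0.01,0.15,0,1],[0,0.01,0.3,0,1],[0,0.01,0.45,0,1],[0,0.01,0.6,0,1],[0,0.01,0.7,0,1],[0,0.01,0.7,0,1]]]'

```text
time: 9.78
tool_pos: [0.5282, -0.0565, 0.3086]
ee_rot: [3.141, -0.001, -3.021]
wrist_force: [-0.1, 0.4, -0.5]
width: 0.0128
finger_force: 30.0
```

Request:
apply_moves --moves '[[[0,0,0.1,0,1],[0,0,0.2,0,1],[0,0,0.3,0,1],[0,0,0.31,0,1],[0,0,0.31,0,1]]]'

```text
time: 10.4
tool_pos: [0.5283, -0.0565, 0.2937]
ee_rot: [3.141, -0.0, -3.021]
wrist_force: [0.1, 0.3, -1.3]
width: 0.013
finger_force: 30.0
```

```bash
python3 - <<'E'
from h import *
import cv2
p,s,o=avg(8); print(p,s,o["ee_rot"],o["width"],o["finger_force"],o["wrist_force"],o["time"])
R=Ro.from_euler("xyz",o["ee_rot"]).as_matrix()
g=p+R@[-.049,0,.2063]; print("ring",g)
S=snapshot("scene")
f=lambda c,X:(lambda q:(q[:2]/q[2]*210/np.tan(np.radians(c["fovy"]/2))+[c["cx"],c["cy"]]))(c["R"]@X+c["t"])
q=f(S,g); x,y=(q-33).astype(int); print("ring px",(q-[x,y])*9)
for z in(.11,.092,.087,.082,.076): print(z,(f(S,np.array([.5769,-.0511,z]))-[x,y])*9)
cv2.imwrite("pics/g.png",cv2.convertScaleAbs(cv2.resize(cv2.cvtColor(S["image"],cv2.COLOR_RGB2BGR)[y:y+66,x:x+66],None,fx=9,fy=9,interpolation=cv2.INTER_CUBIC),alpha=1.8))
E
```

```text
[ 0.52837892 -0.05650577  0.29392806] [1.59182503e-05 1.43534733e-05 4.28676720e-05] [-3.14158961e+00  3.06901751e-04 -3.02131252e+00] 0.012802065748741579 29.97352123260498 [-0.47716809 -0.69947168 -0.09818807] 10.8
ring [ 0.57708782 -0.05061927  0.0876431 ]
ring px [297.31025204 302.84015242]
0.11 [301.74896492 231.77603985]
0.092 [299.04782733 289.70186413]
0.087 [298.30558322 305.61926929]
0.082 [297.56680278 321.46239626]
0.076 [296.68480425 340.37683144]
```

View pics/g.png

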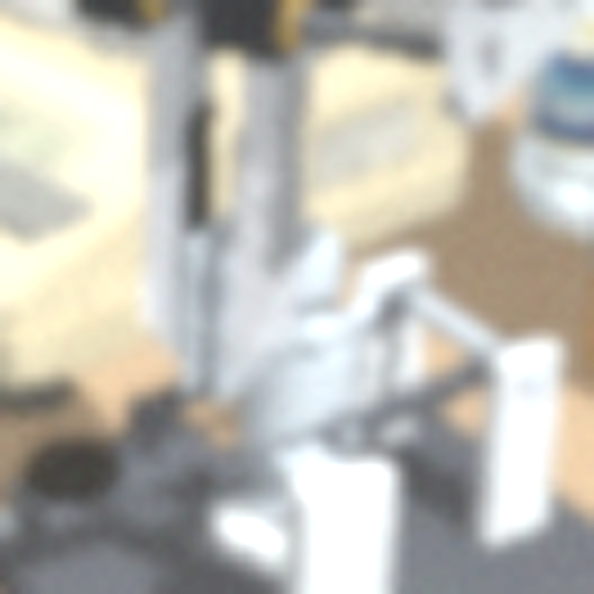

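The ring is around the stub with the cap protruding above it at (320,270), the lever is still down at (75,465), and the force is near zero. I'll trim 0.5 mm lower and hand in.

Request:
apply_moves --moves '[[[0,0,0.01,0,1],[0,0,0.01,0,1],[0,0,0.01,0,1],[0,0,0.01,0,1]]]'

```text
time: 11.35
tool_pos: [0.5283, -0.0565, 0.2932]
ee_rot: [3.142, 0.0, -3.021]
wrist_force: [0.1, -0.2, 0.0]
width: 0.0128
finger_force: 30.0
```

```bash
python3 - <<'E'
from h import *
from bench import ticket
p,s,o=avg(4); print(p,o["width"],o["wrist_force"],o["time"])
print(ticket.close_job())
E
```

```text
[ 0.52832832 -0.05649842  0.29323198] 0.012707261690634773 [-0.19791828  0.52132624 -0.37772343] 11.55
the job is handed in; nothing more can be done
None
```

The job is handed in at 11.6 s: the lever is caught down, and the squeezed clip is held flat around the stub with its ring about level with the groove (estimated 87 mm, from arm readings and one camera check).

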